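# Push a fruit cooler's flap shut with a hook pole

## Robot

A 6-joint arm with a two-finger parallel gripper is mounted at the origin on the work surface. World frame = base frame: x ahead of the robot, y to its left, z up, the work surface at z = 0. Lengths are in m, angles in rad, forces in N, time in s.
With the tool pointing down it reaches from about 0.275 to 1 m from the base axis. Payload 8.4 kg.
Tool frame: the origin (TCP) lies on the centre line of the jaws, within the pads' length; the fingertips stand 11 mm ahead of it and the grasp point (between the pads) lies 8 mm behind it; x points along the fingers, y is the direction in which the jaws open and shut, and the axes are right-handed (so a half turn about x gives the same grasp; the last joint's range is limited). The gripper opens to 85 mm and grips with 20 to 120 N. Pads are 22 mm wide; open, the fingers measure 114 mm over their backs; the gripper's body (76 mm by 85 mm) begins 54 mm behind the grasp point. The pads swing forward as they close: fully open they stand 13 mm farther back than shut.
Start: joints at [1.345, 0.353, 1.633, -0, 1.155, -0.002], TCP at [0.139, 0.609, 0.242] pointing down, gripper open.
Joint ranges: [-2.63, 2.63], [-0.92, 2.1], [0.06, 2.66], [-1.3, 4.44], [0, 2.69], [-3.02, 3.02]. Speed limits (rad/s): [2.22, 2.22, 2.79, 3.14, 3.14, 3.14].

## Interface

Orientations are given as a unit quaternion [w, x, y, z].
In Python, from workcell import * gives the robot as it stands.
- The arm moves only by the tool apply_moves, never from a script. Its argument "deltas" is text: rows parted by semicolons, each of 6 numbers parted by spaces: the shift along the tool's x, y, z in cm, then the turn, a rotation vector about the tool's x, y, z in rad. A call has 1 to 20 rows; each row shifts and turns the commanded pose from where the row before left it, along the tool's axes as they then stand; what a row does not reach is not made up. A row lasts 1/10 s, in which the tool goes at most 50 mm and 8.59 degrees, less where a joint would pass 70% of its speed; a pose out of reach is approached as far as the arm can. A call is refused whole if a number of a shift passes 5 or a number of a turn 0.15, either way. A call with a gripper value outside its range is refused whole. "fingers" is the finger opening in cm, from 0 to 8.54, set as the call begins (left out, the last holds). The fingers move at their own pace and stop on an object; "squeeze" is the grip in N (left out, the last holds). Time passes only in rows, so rows that do not move let the fingers close. It gives the time, the measured TCP pose, the force and the opening at its end, in the units of the state.
- read_state(): the state, without advancing time (a new reading comes with each control period).
- capture(name): name is "scene" or "top"; returns a dict with "img" (480x640x3 uint8, red, green, blue), "depth" (480x640 float32, m along the optical axis (not along the pixel's ray), 0 where there is no reading), "vertical_fov" (degrees; the focal length in pixels is half the picture's height over the tangent of half this angle, whatever the lens; pixels are square), "cx", "cy" (the principal point, pixels), "R" (3x3) and "t" (3): a world point X has camera coordinates R X + t. Camera axes: x right, y down, z forward; pixel columns grow to the right and rows downward; lengths in m; the calibration is good to about 2 mm. A picture is of the moment at which its call begins.
- finish_job(): hands the job in, once; it reports no verdict.
Trained networks look in a picture, given as the dict that the camera call returned (one of the last four; its "shot" number tells which), for a name from the list of things; names that differ only in an ending like _2 or _b are one class to them, and where a whole thing is asked for, a point or a joint stands for the part that bears it (a point fixed in the world has none). Each returns a list of dicts, best first, with "p" (0 to 1); they miss things now and then, are a little off and sometimes report something else, mostly with a low value. They report only what shows in the picture. A call takes as long as a camera call.
- cut_out(name, picture): "region" (480x640 bool, what is visible of it) and "extent" ([left, top, right, bottom] in pixels, round what is visible of it).
- landmark_of(name, picture): "location" ([column, row] in pixels: a listed point, or the origin of a listed thing).
The state is a dict: "t": time; "qpos": joint angles; "qvel": joint speeds; "joint_efforts": joint torques, N m; "position": TCP position; "ee_rot": TCP orientation; "contact_force": force on the tool from outside, world axes, zero at the start; "ft_torque": the same for the moment, N m; "gripper_width": finger opening in m.
Only numpy, scipy, OpenCV 4.12 (cv2) and the standard library are available. Lean on these libraries where they do the work, as an engineer would, in place of code of your own. Each camera call takes 0.05 s, during which the arm holds its last target.

## Task

Take the hook pole from its rest, put its prong through the brass ring on the fruit cooler's open flap, and with the prong in the ring swing the flap up and shut until it snaps behind the roller catch and stays shut by itself; feel for the catch and push firmly but never harder than 25 N. Then unhook the pole and lay it back in both forks of its rest. Move the flap with the pole only, not with the hand, and leave the food and crockery around undisturbed.

Things in the scene. Friction and masses are not known exactly. Their poses are not given: they have to be found in the camera images.
- grip (a point): Centre of the pole's rubber sleeve, the place to grasp (20 mm wide across the pole), axes as the pole's. In the rest it is 57 mm above the table and free on both sides
- prong (a point): The point of the hook prong that should sit in the ring: 205 mm along +x and 31 mm to -y of the grip point, turning with the pole. The prong is a straight round orange bar 8 mm thick, at right angles to the pole at its end; its rounded tip is 23 mm beyond this point (-y), and 23 mm of bare prong lie between this point and the pole's side
- ring (a point): Centre of the brass ring eye on the flap's top edge: bore 28 mm, bar 7 mm thick, 152 mm from the hinge line, 22 mm above the edge, free on both sides. The bore runs along y (parallel to the hinge); the prong enters sideways, from +y. Feel at the ring near shut: resistance climbs to 9 to 13 N (roller rides up), gives way (caught), 4 mm on the buffer takes up, solid 2 mm later. 16 to 20 N is plenty
- hinge (a point): Point on the fixed hinge line straight below the upright ring, 112 mm above the table. x points level into the cooler (the way the flap is pushed shut), y along the hinge, z up. The ring's centre lies at this point - 152 mm sin(q) along x + 152 mm cos(q) along z, q being the flap's joint
- flap (a joint): Lean of the clear, blue-edged flap (250 mm wide, 130 mm high, hinged along its lower edge), rad: 0 upright, growing as it opens away from the cooler, up to 1.0. The hinge is stiff and sprung: 2 to 5 N at the ring moves it. Let go while not caught, it springs back open past 0.2. Caught, it reads between -0.14 and 0.14, depending on where the catch unit sits, which must be felt
- rest_mid (a point): Middle of the fixed wooden pole rest: the pole's grip point lies here, 57 mm above the table, when laid back. x along the pole to the hooked end. Two forks, 120 mm either way along x, each a seat 28 mm wide and 50 mm above the table, between ears 24 mm high that spread slightly
- juice: Bystander: an amber glass juice bottle with a white cap, 66 mm across, 190 mm tall; origin at the centre of its underside
- milk: Bystander: a white milk bottle with a blue cap, 72 mm across, 210 mm tall; origin at the centre of its underside
- sauce: Bystander: a red sauce jar, 70 mm across, 110 mm tall; origin at the centre of its underside
- lunchbox: Bystander: a clear food box with a green lid, 118 x 158 x 60 mm, standing on the cooler's roof; origin at the centre of its underside
- bowl: Bystander: a white bowl of kiwis, 120 mm across, 45 mm tall, standing under the open flap; origin at the centre of its underside
- mug: Bystander: a blue mug, 76 mm across, 85 mm tall; origin at the centre of its underside
- pole: The hook pole: square aluminium tube 14 mm thick, 420 mm long, about 240 g, orange ends, black rubber sleeve (90 mm long, 20 x 20 mm) about its middle, which is its origin and centre of mass. x points along it to the hooked end, z up as it lies in the rest; the prong sticks out to -y
- cooler: White fruit cooler, fixed, 200 mm deep (x), 260 mm wide (y), roof 245 mm above the table; origin under its middle, front to -x, looking to the robot's right. On the roof's front edge, about 110 mm to +y of the ring, sits the catch unit: a dark steel bracket with a sprung roller over the flap's edge and a rubber buffer behind the flap, clamped up to 14 mm farther in or out from start to start

How it is judged:
On the way, in this order (a step that is already met when the one before it is completed fails the run):
1. the pole's prong is through the ring of the flap, which is still open (distance between prong and ring below 0.021 m and y of prong in the frame of ring between -0.018 and 0.018 m and x of prong in the frame of ring between -0.0135 and 0.0135 m and z of prong in the frame of ring between -0.0135 and 0.0135 m and value of joint flap above 0.4 rad), for 0.1 s.
2. with the prong still in the ring, the flap is swung up to the catch (distance between prong and ring below 0.021 m and y of prong in the frame of ring between -0.018 and 0.018 m and x of prong in the frame of ring between -0.0135 and 0.0135 m and z of prong in the frame of ring between -0.0135 and 0.0135 m and value of joint flap below 0.17 rad), for 0.2 s.
At the end, for the whole second after the job is handed in: The flap is caught and stays shut by itself, untouched: its joint below 0.17 rad (uncaught it springs back past 0.2). The pole lies still in both forks of its rest: grip point within 40 mm along, 10 mm across and 6 mm in height of the rest's middle, in line within 0.08 rad, hook either way (value of joint flap below 0.17 rad and x of grip in the frame of rest_mid between -0.04 and 0.04 m and y of grip in the frame of rest_mid between -0.01 and 0.01 m and z of grip in the frame of rest_mid between -0.006 and 0.006 m and angle between the x axis of grip and the x axis of rest_mid, either way round below 0.08 rad and linear speed of pole below 0.02 m/s and contact force between pole and flap below 0.1 N).
It fails at once if the pole presses on the flap or its ring with more than 25 N (contact force between pole and flap above 25 N).
It fails at once if the robot touches the flap with its fingers or arm (contact force between any of the fingers, the arm and flap above 1 N).
It fails at once if a bystander is shifted by more than 30 mm or tipped (distance of any of juice, milk, sauce, lunchbox, bowl, mug from where it was at the start of the episode above 0.03 m or angle between any of juice, milk, sauce, lunchbox, bowl, mug's own z axis and vertical above 0.35 rad).
It also fails if it takes over 64 s, if anything falls off the work surface, if the arm or the gripper's body presses on something with over 40 N, if the wrist force passes 120 N, or if a joint passes its speed limit or range.

## Working session

There is one attempt and no reset: what is moved stays moved. The work goes in short steps, Python scripts to look and compute and a tool call to move; the robot and the scene stay as the last step left them, time stands still between calls to the robot, and variables do not carry over. Pictures are saved under pics/ and viewed, and the job is handed in when it is done.

Besides the shell and the picture viewer there is one more tool, called as a command line: name --argument value ..., lists and objects as JSON in quotes. apply_moves: Moves the arm, as the interface text tells. Its arguments: {"type":"object","properties":{"deltas":{"type":"string"},"fingers":{"type":"number"},"squeeze":{"type":"number"}},"required":["deltas"]}

```bash
ls; mkdir -p pics; cat > h.py <<'E'
from workcell import *
import numpy as np, cv2
def K(p):
    f=240/np.tan(np.radians(p["vertical_fov"])/2); return f,p["cx"],p["cy"]
def world(p,u,v,d=None):
    f,cx,cy=K(p)
    if d is None:
        d=p["depth"][int(round(v)),int(round(u))]
    c=np.array([(u-cx)/f*d,(v-cy)/f*d,d]); return np.array(p["R"]).T@(c-np.array(p["t"]))
def atz(p,u,v,z):
    f,cx,cy=K(p);R=np.array(p["R"]);t=np.array(p["t"])
    C=-R.T@t; r=R.T@np.array([(u-cx)/f,(v-cy)/f,1]); return C+r*(z-C[2])/r[2]
def proj(p,X):
    f,cx,cy=K(p); c=np.array(p["R"])@np.array(X)+np.array(p["t"]); return c[0]/c[2]*f+cx,c[1]/c[2]*f+cy
def cloud(p,m):
    v,u=np.nonzero(m&(p["depth"]>0)); d=p["depth"][v,u]; f,cx,cy=K(p)
    c=np.stack([(u-cx)/f*d,(v-cy)/f*d,d]); return (np.array(p["R"]).T@(c-np.array(p["t"])[:,None])).T
def save(p,n): cv2.imwrite("pics/"+n+".png",p["img"][:,:,::-1])
E
python3 - <<'E'
from h import *
np.set_printoptions(precision=4,suppress=True)
print(read_state())
for c in["scene","top"]:
    p=capture(c); save(p,c+"0"); print(c,p["vertical_fov"],p["cx"],p["cy"],-np.array(p["R"]).T@p["t"]); print(np.array(p["R"]))
    for n in["grip","prong","ring","hinge","rest_mid","pole","cooler","juice","milk","sauce","lunchbox","bowl","mug"]:
        try:
            for r in landmark_of(n,p)[:2]:
                u,v=r["location"]; print(n,r["p"],u,v,world(p,u,v) if 0<=u<639 and 0<=v<479 else '')
        except Exception as e: print(n,e)
E
```

```text
pics
{'t': 0.0, 'qpos': array([ 1.3446,  0.3537,  1.6342, -0.    ,  1.1552, -0.0024]), 'qvel': array([-0.0011, -0.001 ,  0.0004, -0.0002, -0.0001, -0.0006]), 'joint_efforts': array([ -0.001 , -60.5244, -34.2072,  -0.0002,   0.0094,  -0.    ]), 'position': array([0.1386, 0.609 , 0.2415]), 'ee_rot': array([ 0.7026,  0.0785,  0.7027, -0.0795]), 'contact_force': array([0.3006, 0.2382, 0.2441]), 'ft_torque': array([0.0077, 0.0515, 0.0178]), 'gripper_width': 0.08536037761388748}
scene 45.220909594470825 321.13864186886866 236.98109293862737 [ 0.9144 -0.5942  0.9095]
[[ 0.8775  0.4791 -0.0189]
 [ 0.341  -0.6512 -0.678 ]
 [-0.3371  0.5885 -0.7349]]
prong 0.68 293.8 321.5 [ 0.58   -0.1159  0.0619]
hinge 0.74 364.8 208.1 [0.5753 0.1807 0.0817]
rest_mid 0.68 214.4 410.2 [ 0.5575 -0.321   0.0692]
pole 0.96 216.0 412.1 [ 0.5604 -0.3216  0.0665]
cooler 0.68 375.4 204.5 [0.6243 0.1162 0.1693]
juice 0.75 389.8 383.5 [ 0.7791 -0.1492  0.0664]
milk 0.81 331.7 444.1 [ 0.7485 -0.2907  0.0917]
sauce 0.9 420.6 310.4 [0.7657 0.0206 0.0478]
sauce 0.43 373.4 201.7 [0.6234 0.1079 0.1831]
lunchbox 0.87 404.8 1
[... 451 characters left out ...]
.9 [ 0.5853 -0.1154  0.0575]
prong 0.46 248.6 228.3 [ 0.5895  0.1784 -0.002 ]
ring 0.73 289.5 218.9 [0.5878 0.0708 0.2583]
hinge 0.38 381.3 144.9 [ 0.7441 -0.1114  0.1221]
rest_mid 0.8 480.5 238.2 [ 0.5512 -0.3196  0.0647]
pole 0.78 477.4 235.5 [ 0.557  -0.3131  0.0656]
cooler 0.46 477.3 236.9 [ 0.5542 -0.3134  0.0633]
cooler 0.44 305.2 156.9 [0.7268 0.0444 0.1069]
juice 0.86 383.6 141.5 [ 0.7496 -0.1156  0.1287]
juice 0.48 439.3 158.8 [ 0.7151 -0.231   0.1057]
milk 0.56 441.5 158.5 [ 0.7121 -0.2315  0.126 ]
sauce 0.94 303.8 156.6 [0.7269 0.0472 0.1104]
lunchbox 0.83 157.9 219.4 [0.5898 0.2962 0.3009]
bowl 0.71 295.6 256.2 [0.5244 0.0746 0.0002]
mug 0.66 332.2 324.4 [ 0.3715 -0.0027 -0.0004]
```

View pics/scene0.png

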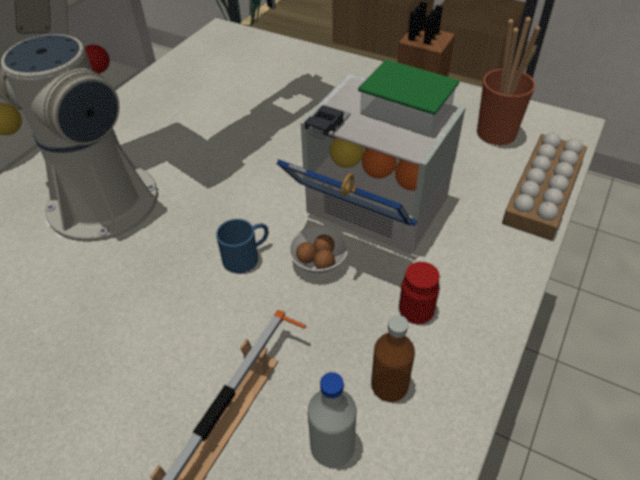

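View pics/top0.png

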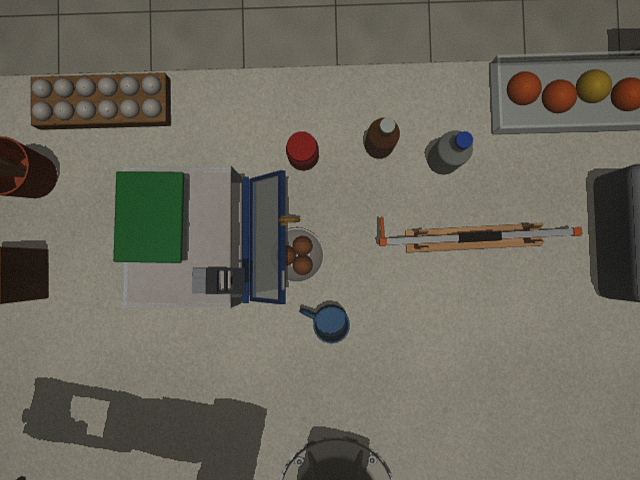

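```bash
python3 - <<'E'
from h import *
np.set_printoptions(precision=4,suppress=True)
from scipy.spatial.transform import Rotation as Ro
q=read_state()["ee_rot"]; print(Ro.from_quat(np.r_[q[1:],q[0]]).as_matrix())
t=capture("top"); s=capture("scene")
a=cv2.resize(t["img"][150:320,180:420],None,fx=3.2,fy=3.2,interpolation=cv2.INTER_CUBIC)
b=cv2.resize(s["img"][90:270,260:480],None,fx=3.2,fy=3.2,interpolation=cv2.INTER_CUBIC)
cv2.imwrite("pics/t1.png",a[:,:,::-1]);cv2.imwrite("pics/s1.png",b[:,:,::-1])
for n,p in(("top",t),("scene",s)):
    for nm in ("pole","flap","ring"):
        for r in cut_out(nm,p)[:1]:
            print(n,nm,r["p"],r["extent"],r["region"].sum())
            if nm=="pole":
                c=cloud(p,r["region"]); c=c[(c[:,2]>.045)&(c[:,2]<.085)]
                m=np.median(c,0);u,S,V=np.linalg.svd(c-c.mean(0)); print(c.mean(0),V[0],c.min(0),c.max(0))
    hsv=cv2.cvtColor(p["img"],cv2.COLOR_RGB2HSV)
    P=np.indices((480,640)); 
    # brass ring
    v,u=P
    box=(u>270)&(u<310)&(v>205)&(v<235) if n=="top" else (u>335)&(u<362)&(v>168)&(v<200)
    br=box&(hsv[...,0]>12)&(hsv[...,0]<32)&(hsv[...,1]>90)&(hsv[...,2]>60)
    c=cloud(p,br); print("brass",br.sum(),np.nonzero(br)[1].mean(),np.nonzero(br)[0].mean()); 
    c=c[c[:,2]>.15];print(len(c),np.percentile(c,[2,50,98],axis=0),c.mean(0))
    bl=(hsv[...,0]>100)&(hsv[...,0]<125)&(hsv[...,1]>120)
    if n=="top":
        b=bl&(u>235)&(u<295)&(v>160)&(v<310)
    else: b=bl&(u>270)&(u<420)&(v>155)&(v<225)
    c=cloud(p,b);c=c[c[:,2]>.09]
    np.save(n+"_flap.npy",c); print("flap",len(c),c.min(0),c.max(0))
    print(landmark_of("ring",p),landmark_of("grip",p))
E
```

```text
[[-0.      0.2219  0.9751]
 [ 0.      0.9751 -0.2219]
 [-1.      0.     -0.    ]]
top pole 0.75 [375.3, 219.4, 581.9, 242.6] 1572
[ 0.5573 -0.3131  0.0631] [-0.0104  0.9999 -0.0035] [ 0.544  -0.5339  0.047 ] [ 0.6    -0.1077  0.0732]
top flap 0.93 [247.2, 169.5, 298.9, 303.4] 4820
top ring 0.73 [248.3, 166.6, 302.9, 303.8] 4701
brass 105 287.16190476190474 219.8190476190476
103 [[0.5812 0.0563 0.2192]
 [0.5872 0.0791 0.2508]
 [0.5963 0.0889 0.2587]] [0.5876 0.0761 0.2423]
flap 1511 [0.4319 0.0813 0.0983] [0.6891 0.1793 0.2249]
[{'location': [289.3, 220.4], 'p': 0.68}] [{'location': [477.8, 233.5], 'p': 0.89}]
scene pole 0.86 [165.0, 307.4, 305.9, 477.8] 2675
[ 0.5572 -0.2855  0.0636] [ 0.0059 -1.      0.0057] [ 0.5415 -0.4408  0.0478] [ 0.6009 -0.1062  0.0761]
scene flap 0.73 [276.7, 157.5, 413.5, 227.8] 2460
scene ring 0.85 [279.4, 161.4, 408.7, 223.5] 2325
brass 201 347.6666666666667 184.45273631840797
192 [[0.5802 0.0533 0.2159]
 [0.5887 0.0759 0.2355]
 [0.5947 0.0886 0.2594]] [0.5881 0.0727 0.2381]
flap 540 [0.436  0.0784 0.1029] [0.6894 0.1733 0.2245]
[{'location': [349.5, 184.8], 'p': 0.8}] [{'location': [216.7, 414.8], 'p': 0.55}]
```

View pics/t1.png

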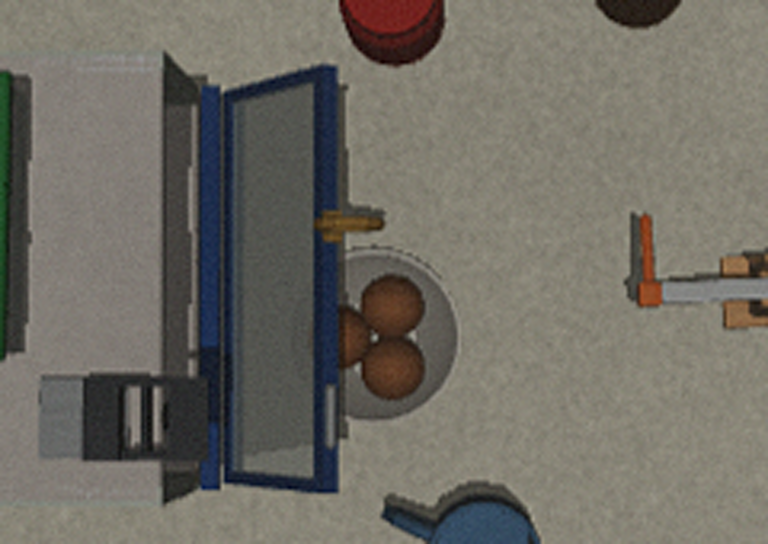

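View pics/s1.png

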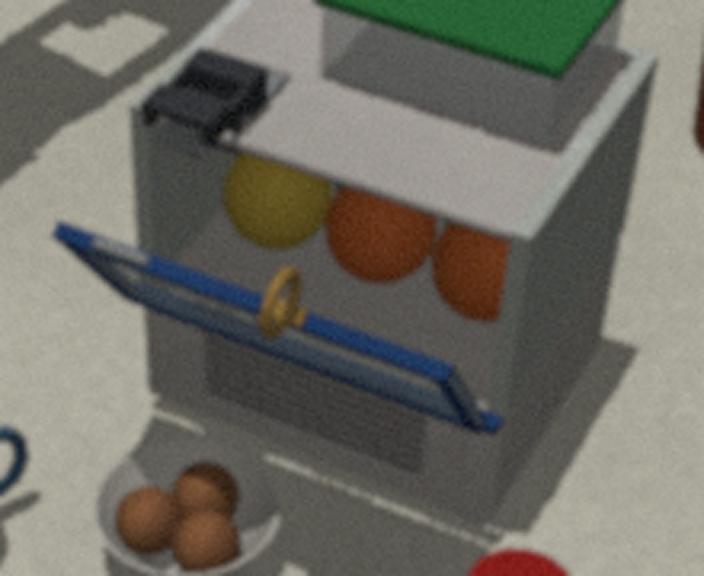

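```bash
cat > ring.py <<'E'
from h import *
from scipy.optimize import least_squares
np.set_printoptions(precision=4,suppress=True)
def tri(obs):
    A=[];b=[]
    for p,(u,v) in obs:
        f,cx,cy=K(p);R=np.array(p["R"]);C=-R.T@p["t"];d=R.T@np.array([(u-cx)/f,(v-cy)/f,1]);d/=np.linalg.norm(d)
        M=np.eye(3)-np.outer(d,d);A.append(M);b.append(M@C)
    return np.linalg.lstsq(np.vstack(A),np.hstack(b),rcond=None)[0]
def edges():
    for n in("top","scene"):
        c=np.load(n+"_flap.npy"); c=c[np.argsort(c[:,2])]
        e=c[(c[:,2]>c[:,2].max()-.012)]; k=np.polyfit(e[:,0],e[:,1],1); print(n,"top edge dy/dx",k[0],"y@.588",np.polyval(k,.588),e[:,2].mean(),len(e), e[:,0].min(),e[:,0].max())
E
python3 - <<'E'
from ring import *
edges()
t=capture("top"); s=capture("scene")
print(tri([(t,landmark_of("ring",t)[0]["location"]),(s,landmark_of("ring",s)[0]["location"])]))
pg=[(landmark_of("grip",p)) for p in(t,s)]
print("grip",tri([(t,pg[0][0]["location"]),(s,pg[1][0]["location"])]))
pg=[(landmark_of("prong",p)) for p in(t,s)]
print("prong",tri([(t,pg[0][0]["location"]),(s,pg[1][0]["location"])]))
cl=[]
for n,p in(("top",t),("scene",s)):
    hsv=cv2.cvtColor(p["img"],cv2.COLOR_RGB2HSV);v,u=np.indices((480,640))
    box=(u>270)&(u<310)&(v>205)&(v<235) if n=="top" else (u>335)&(u<362)&(v>168)&(v<200)
    br=box&(hsv[...,0]>12)&(hsv[...,0]<32)&(hsv[...,1]>90)&(hsv[...,2]>60)
    c=cloud(p,br);c=c[(c[:,2]>.2)];cl.append(c)
    def res(x,c=c):
        d=c-x[:3];a=d[:,0];rad=np.hypot(d[:,1],d[:,2])
        return np.hypot(rad-17.5e-3,a)-3.5e-3
    r=least_squares(res,[.588,.074,.238],loss="soft_l1",f_scale=.002);print(n,r.x,np.abs(r.fun).mean(),len(c))
    print(proj(p,r.x))
c=np.vstack(cl)
r=least_squares(lambda x:res(x,c),[.588,.074,.238],loss="soft_l1",f_scale=.002);print(r.x,np.abs(r.fun).mean())
# cooler roof & sides from top
c=cloud(t,np.ones((480,640),bool)); rf=c[(abs(c[:,2]-.245)<.004)&(c[:,1]>.1)&(c[:,1]<.45)&(c[:,0]>.4)&(c[:,0]<.75)]
print(np.percentile(rf,[1,99],axis=0)); 
rect=cv2.minAreaRect((rf[:,:2]*1000).astype(np.float32));print(rect)
# pole
for p in(t,s):
    hsv=cv2.cvtColor(p["img"],cv2.COLOR_RGB2HSV)
    o=(hsv[...,0]<14)&(hsv[...,1]>170);c=cloud(p,o);c=c[(c[:,2]>.035)&(c[:,2]<.09)&(c[:,1]<-.08)&(abs(c[:,0]-.56)<.06)]
    for sel in (c[c[:,1]>-.2],c[c[:,1]<-.4]):
        if len(sel):print("orange",len(sel),sel.min(0),np.median(sel,0),sel.max(0))
    m=cut_out("pole",p)[0]["region"]; c=cloud(p,m); c=c[(c[:,2]>.058)&(c[:,2]<.08)]
    sl=c[abs(c[:,1]+.314)<.04]; print("sleeve x",np.percentile(sl[:,0],[5,50,95]),np.median(sl[:,2]))
    q=c[(c[:,0]<.57)]; print("slope",np.polyfit(q[:,1],q[:,0],1))
    dark=(hsv[...,2]<45);c=cloud(p,dark);c=c[(abs(c[:,0]-.557)<.02)&(c[:,2]>.055)&(c[:,2]<.075)&(abs(c[:,1]+.31)<.1)];print("dark",len(c),np.percentile(c,[2,50,98],axis=0))
E
```

```text
top top edge dy/dx -0.028354432524966316 y@.588 0.08831478831874404 0.2181706054670237 595 0.4350931448267325 0.6809382407797231
scene top edge dy/dx -0.02099894832694665 y@.588 0.08525329311096164 0.21905750382487357 452 0.436025681326544 0.6828151753852519
[0.5891 0.0756 0.2276]
grip [ 0.5632 -0.323   0.0598]
prong [ 0.5795 -0.1156  0.0614]
top [0.5884 0.0734 0.2366] 0.0016522521839545503 104
(np.float64(288.77751958353105), np.float64(219.51029695629828))
scene [0.5872 0.0739 0.2385] 0.001389488840017241 195
(np.float64(347.51596052355393), np.float64(183.93607191965745))
[0.5875 0.0739 0.238 ] 0.0015789750003507197
[[0.4348 0.1808 0.2411]
 [0.6916 0.3782 0.2482]]
((563.85791015625, 278.69549560546875), (203.31234741210938, 259.5576171875), 88.68809509277344)
orange 103 [ 0.5427 -0.1208  0.0536] [ 0.5637 -0.1127  0.0613] [ 0.602  -0.1062  0.0693]
orange 56 [ 0.5527 -0.5308  0.0595] [ 0.5608 -0.5231  0.0644] [ 0.5674 -0.5153  0.0697]
sleeve x [0.5471 0.5562 0.5652] 0.06535178159518865
slope [-0.0259  0.5481]
dark 380 [[ 0.5463 -0.3607  0.0607]
 [ 0.5555 -0.3179  0.0654]
 [ 0.5651 -0.275   0.0702]]
orange 80 [ 0.5441 -0.1206  0.0569] [ 0.5595 -0.1156  0.0623] [ 0.6009 -0.1095  0.0686]
sleeve x [0.5461 0.5565 0.5649] 0.06718123802727254
slope [-0.0246  0.5483]
dark 711 [[ 0.5481 -0.3624  0.0567]
 [ 0.5586 -0.3237  0.0671]
 [ 0.5656 -0.2798  0.0707]]
```

apply_moves --deltas "-4 0 0 0.147 0 0;-4 0 0 0.147 0 0;-4 0 0 0.147 0 0;-4 0 0 0.147 0 0;0 0 0 0.147 0 0;0 0 0 0.147 0 0;0 0 0 0.147 0 0;0 0 0 0.147 0 0;0 0 0 0.147 0 0" --fingers 6

```text
t: 3.4
position: [0.1387, 0.6094, 0.4023]
ee_rot: [0.504, 0.495, 0.504, -0.495]
contact_force: [-0.6, 0.2, 0.1]
gripper_width: 0.0603
```

```bash
python3 - <<'E'
from h import *
np.set_printoptions(precision=4,suppress=True)
t=capture("top");c=cloud(t,np.ones((480,640),bool))
for y0,y1 in((-.40,-.37),(-.36,-.28),(-.27,-.23)):
  k=c[(c[:,1]>y0)&(c[:,1]<y1)&(abs(c[:,0]-.556)<.06)]
  for x in np.arange(.5,.61,.006):
    m=k[abs(k[:,0]-x)<.003]; print(round(x,3),np.percentile(m[:,2],[10,50,90]) if len(m) else '')
E
```

```text
0.5 [-0.0043 -0.0015  0.0014]
0.506 [-0.0049 -0.0017  0.0009]
0.512 [-0.0044 -0.0018  0.0015]
0.518 [-0.0052 -0.0021  0.0016]
0.524 [-0.0049 -0.0021  0.003 ]
0.53 [-0.0046 -0.0015  0.0025]
0.536 [0.0036 0.0066 0.0114]
0.542 [0.0023 0.0064 0.0106]
0.548 [0.0034 0.006  0.0106]
0.554 [0.0091 0.0624 0.0659]
0.56 [0.0599 0.063  0.0659]
0.566 [0.0064 0.0608 0.0653]
0.572 [0.0031 0.007  0.0105]
0.578 [0.0027 0.0072 0.0115]
0.584 [-0.0048 -0.0002  0.0069]
0.59 [-0.0053 -0.0023  0.0024]
0.596 [-0.0052 -0.0019  0.0016]
0.602 [-0.0047 -0.0015  0.0021]
0.608 [-0.0038 -0.0007  0.0015]
0.5 [-0.0044 -0.0013  0.0018]
0.506 [-0.005  -0.0018  0.0021]
0.512 [-0.0057 -0.0018  0.0011]
0.518 [-0.0043 -0.0015  0.0029]
0.524 [-0.0047 -0.001   0.0017]
0.53 [-0.005  -0.0002  0.0071]
0.536 [0.0036 0.0064 0.0087]
0.542 [0.0032 0.0066 0.0093]
0.548 [0.0047 0.063  0.0676]
0.554 [0.0625 0.0654 0.0683]
0.56 [0.0619 0.0655 0.0687]
0.566 [0.0085 0.0645 0.0682]
0.572 [0.0035 0.0064 0.0101]
0.578 [0.0033 0.0062 0.01  ]
0.584 [-0.0056 -0.0014  0.0036]
0.59 [-0.0052 -0.002   0.0022]
0.596 [-0.0051 -0.0018  0.0022]
0.602 [-0.005  -0.0016  0.002 ]
0.608 [-0.0049 -0.0015  0.0016]
0.5 [-0.0046 -0.0013  0.0009]
0.506 [-0.0048 -0.0021  0.0014]
0.512 [-0.0049 -0.0017  0.0015]
0.518 [-0.0039 -0.0019  0.0019]
0.524 [-0.0046 -0.0011  0.003 ]
0.53 [-0.0035  0.0031  0.0076]
0.536 [0.0037 0.0069 0.0098]
0.542 [0.0043 0.0067 0.01  ]
0.548 [0.0034 0.051  0.0644]
0.554 [0.059  0.062  0.0648]
0.56 [0.0598 0.0623 0.0651]
0.566 [0.0038 0.0066 0.0095]
0.572 [0.0033 0.0065 0.0103]
0.578 [-0.0027  0.0057  0.01  ]
0.584 [-0.0059 -0.0016  0.0016]
0.59 [-0.0051 -0.0024  0.0013]
0.596 [-0.0051 -0.0021  0.0021]
0.602 [-0.0037 -0.0017  0.0017]
0.608 [-0.004  -0.0018  0.0015]
```

apply_moves --deltas "0 1.9 4.2 0 0 0;0 1.9 4.2 0 0 0;0 1.9 4.2 0 0 0;0 1.9 4.2 0 0 0;0 1.9 4.2 0 0 0;0 1.9 4.2 0 0 0;0 1.9 4.2 0 0 0;0 1.9 4.2 0 0 0;0 1.9 4.2 0 0 0;0 1.9 4.2 0 0 0;0 1.9 4.2 0 0 0;0 1.9 4.2 0 0 0;0 1.9 4.2 0 0 0;0 1.9 4.2 0 0 0;0 1.9 4.2 0 0 0;0 1.9 4.2 0 0 0;0 1.9 4.2 0 0 0;0 1.9 4.2 0 0 0;0 1.9 4.2 0 0 0;0 1.9 4.2 0 0 0"

```text
t: 5.45
position: [0.5392, -0.2232, 0.4023]
ee_rot: [0.507, 0.493, 0.507, -0.493]
contact_force: [0.7, 0.5, 0.2]
gripper_width: 0.0602
```

apply_moves --deltas "2 0.8 4.5 0 0 0;3 0.7 4.5 0 0 0;4 0 0.65 0 0 0;4 0 0 0 0 0;4 0 0 0 0 0;4 0 0 0 0 0;4 0 0 0 0 0;2 0 0 0 0 0;2 0 0 0 0 0;0 0 0 0 0 0;0 0 0 0 0 0"

```text
t: 6.55
position: [0.5555, -0.3137, 0.115]
ee_rot: [0.506, 0.494, 0.506, -0.494]
contact_force: [0.5, -1.0, -0.8]
gripper_width: 0.0597
```

```bash
python3 - <<'E'
from h import *
np.set_printoptions(precision=4,suppress=True)
t=capture("scene");save(t,"s2");print(read_state()["position"],read_state()["contact_force"])
E
```

```text
[ 0.556  -0.314   0.1158] [0.6924 0.2024 0.5915]
```

View pics/s2.png

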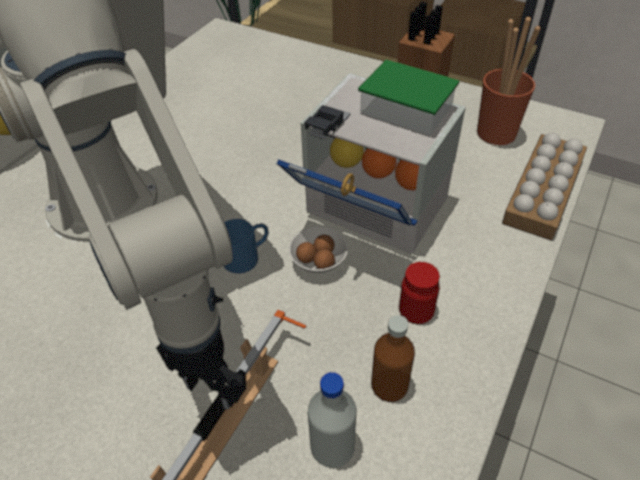

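apply_moves --deltas "2 0.1 0.4 0 0 0;2 0 0 0 0 0;1.5 0 0 0 0 0;1 0 0 0 0 0;0 0 0 0 0 0;0 0 0 0 0 0"

```text
t: 7.2
position: [0.5569, -0.3178, 0.0504]
ee_rot: [0.506, 0.494, 0.506, -0.494]
contact_force: [-0.3, 0.4, 0.6]
gripper_width: 0.06
```

apply_moves --deltas "0 0 0 0 0 0;0 0 0 0 0 0;0 0 0 0 0 0;0 0 0 0 0 0;0 0 0 0 0 0;0 0 0 0 0 0" --fingers 0 --squeeze 110

```text
t: 7.8
position: [0.5568, -0.3178, 0.0507]
ee_rot: [0.506, 0.494, 0.506, -0.494]
contact_force: [-1.6, 0.6, 6.5]
gripper_width: 0.0185
```

apply_moves --deltas "-2 0 0 0 0 0;-3 0 0 0 0 0;-3 0 0 0 0 0;-3 0 0 0 0 0;-3 0 0 0 0 0;-3 0 0 0.048 0 0;-1.2 -3 0 0 0 0;0 -3 0 0 0 0;0 0 0 0 0 0;0 0 0 0 0 0;0 0 0 0 0 0"

```text
t: 8.9
position: [0.497, -0.3162, 0.2317]
ee_rot: [0.494, 0.506, 0.494, -0.506]
contact_force: [-0.1, 0.3, -3.3]
gripper_width: 0.0179
```

```bash
cat > st.py <<'E'
from ring import *
from scipy.spatial.transform import Rotation as Ro
def st():
    s=read_state();q=s["ee_rot"];R=Ro.from_quat(np.r_[q[1:],q[0]]).as_matrix();print(s["t"],s["position"],s["contact_force"],s["ft_torque"],s["gripper_width"]);print(R);return s,R
def ringpose(p,g):
    hsv=cv2.cvtColor(p["img"],cv2.COLOR_RGB2HSV);v,u=np.indices((480,640));a,b=proj(p,g)
    br=(abs(u-a)<20)&(abs(v-b)<18)&(hsv[...,0]>12)&(hsv[...,0]<32)&(hsv[...,1]>90)&(hsv[...,2]>60)
    c=cloud(p,br);c=c[np.linalg.norm(c-g,axis=1)<.04]
    r=least_squares(lambda x:np.hypot(np.hypot(*(c-x)[:,1:].T)-17.5e-3,(c-x)[:,0])-3.5e-3,g,loss="soft_l1",f_scale=.002);return r.x,len(c),np.abs(r.fun).mean()
def orange(p,g,rad=.06):
    hsv=cv2.cvtColor(p["img"],cv2.COLOR_RGB2HSV)
    o=((hsv[...,0]<11)|(hsv[...,0]>176))&(hsv[...,1]>150)&(hsv[...,2]>60);c=cloud(p,o);return c[np.linalg.norm(c-g,axis=1)<rad]
E
python3 - <<'E'
from st import *
s,R=st()
t=capture("top");c=capture("scene");save(t,"t3");save(c,"s3")
print(tri([(t,landmark_of("prong",t)[0]["location"]),(c,landmark_of("prong",c)[0]["location"])]))
g=s["position"]+[.031+.0047,.205,.006];print("exp prong",g)
for p in(t,c):
    o=orange(p,g);print(len(o),o.min(0),np.median(o,0),o.max(0)) if len(o) else 0
    m=cut_out("pole",p)
    if m:
        k=cloud(p,m[0]["region"]);k=k[(abs(k[:,2]-.24)<.03)];k=k[k[:,0]<s["position"][0]+.02];print("pole",len(k),np.polyfit(k[:,1],k[:,0],1),np.polyfit(k[:,1],k[:,2],1))
    print(ringpose(p,np.array([.5878,.074,.238])))
E
```

```text
8.9 [ 0.497  -0.3162  0.2317] [-0.0671  0.2819 -3.2557] [ 0.0431  0.033  -0.0095] 0.017946598141865784
[[ 0.0004  0.9997 -0.024 ]
 [-0.     -0.024  -0.9997]
 [-1.      0.0004  0.    ]]
[ 0.5375 -0.118   0.2506]
exp prong [ 0.5327 -0.1112  0.2377]
129 [ 0.4948 -0.1197  0.235 ] [ 0.522  -0.112   0.2415] [ 0.5547 -0.1044  0.2493]
pole 954 [0.0264 0.5068] [-0.014   0.2411]
(array([0.5881, 0.074 , 0.2372]), 115, np.float64(0.0015211608280642247))
128 [ 0.4947 -0.1203  0.234 ] [ 0.5163 -0.1149  0.2424] [ 0.5532 -0.1062  0.2492]
pole 3918 [0.0227 0.5069] [0.0003 0.2436]
(array([0.5874, 0.0737, 0.2384]), 192, np.float64(0.0013865522420778847))
```

View pics/s3.png

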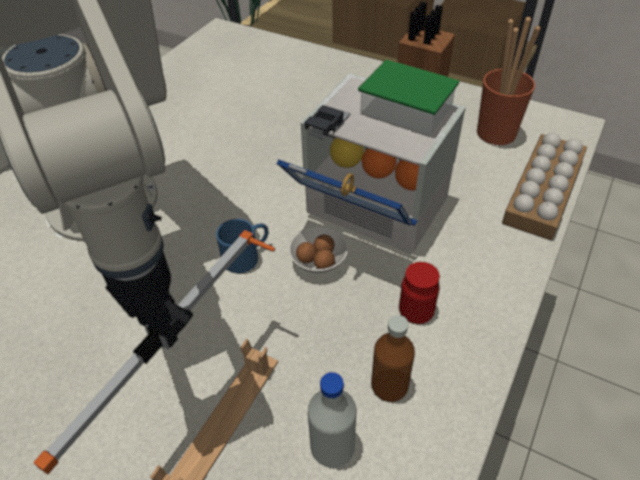

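View pics/t3.png

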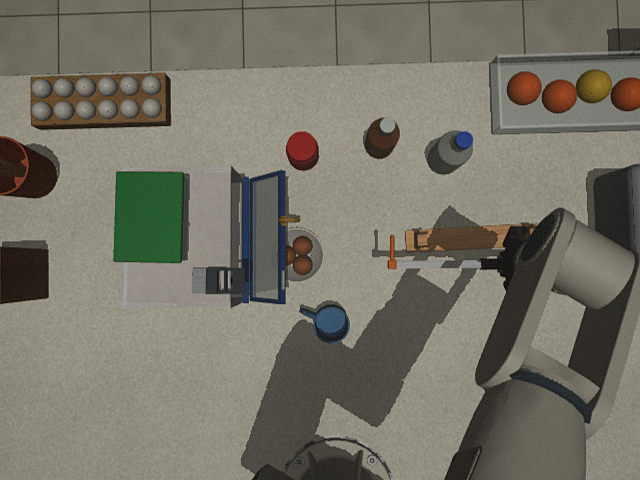

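apply_moves --deltas "0 0 -2 0 0 0;0 0 -3 0 0 0;0 0 -3 0 0 0;0 0 -3 0 0 0;0 0 -3 0 0 0;0 0 -2.5 0 0 0;0 0 -1.5 0 0 0;0 0 -0.5 0 0 0;0 0 0 0 0 0;0 0 0 0 0 0"

```text
t: 10.2
position: [0.5011, -0.1318, 0.2318]
ee_rot: [-0.494, -0.506, -0.494, 0.506]
contact_force: [0.1, 0.0, -3.3]
gripper_width: 0.0183
```

```bash
python3 - <<'E'
from st import *
s,R=st()
t=capture("top");c=capture("scene")
g=s["position"]+[.031+.0047,.205,.006];print("exp prong",g)
for p,n in((t,"t"),(c,"s")):
    o=orange(p,g);print(len(o),np.percentile(o,[1,50,99],axis=0)) if len(o) else 0
    k=o[(o[:,0]>g[0]-.015)];print("bar",np.median(k,0))
    print(ringpose(p,np.array([.5878,.074,.238])))
    u,v=map(int,proj(p,g));im=cv2.resize(p["img"][v-50:v+50,u-65:u+65],None,fx=3,fy=3,interpolation=cv2.INTER_CUBIC);cv2.imwrite("pics/%s4.png"%n,im[:,:,::-1])
E
cd pics; python3 -c "
import cv2;a=cv2.imread('t4.png');b=cv2.imread('s4.png');cv2.imwrite('m4.png',cv2.hconcat([a,b]))"
```

```text
10.2 [ 0.5011 -0.1318  0.2318] [ 0.0966  0.0016 -3.3281] [-0.0386 -0.0056  0.0024] 0.018293445945411255
[[ 0.0002  0.9997 -0.0241]
 [-0.0004 -0.0241 -0.9997]
 [-1.      0.0002  0.0004]]
exp prong [0.5368 0.0732 0.2378]
147 [[0.4995 0.0653 0.2353]
 [0.5215 0.0719 0.2418]
 [0.5578 0.0782 0.2479]]
bar [0.5406 0.0718 0.2397]
(array([0.5886, 0.0738, 0.2369]), 115, np.float64(0.0013435989940745383))
104 [[0.5003 0.0652 0.2354]
 [0.5221 0.0692 0.2419]
 [0.5566 0.0761 0.2483]]
bar [0.5388 0.069  0.2409]
(array([0.5873, 0.0737, 0.2387]), 189, np.float64(0.0013718814618095309))
```

View pics/m4.png

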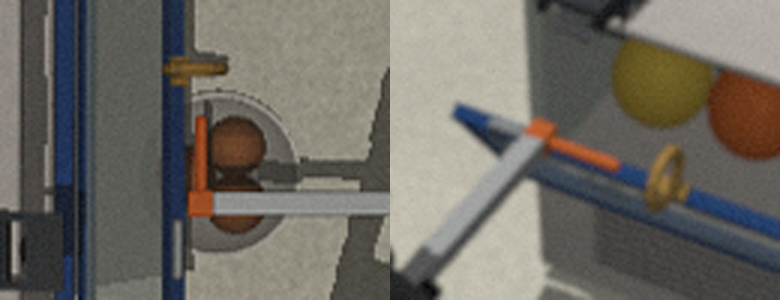

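apply_moves --deltas "0 0 -0.3 0 0 0;0 1 0 0 0 0;0 1 0 0 0 0;0 1 0 0 0 0;0 1 0 0 0 0;0 1 0 0 0 0;0 0 0 0 0 0;0 0 0 0 0 0"

```text
t: 11.1
position: [0.5509, -0.1293, 0.2315]
ee_rot: [-0.494, -0.506, -0.494, 0.506]
contact_force: [-0.2, -0.1, -2.9]
gripper_width: 0.0183
```

```bash
cat > look.py <<'E'
import sys
from st import *
n=sys.argv[1]; cams=sys.argv[2:] or ["top","scene"]
s,R=st()
g=s["position"]+R@np.array([-.006,.031,-.205]);print("exp prong",g)
ims=[]
for cm in cams:
    p=capture(cm)
    u,v=map(int,proj(p,g));im=cv2.resize(p["img"][v-50:v+50,u-65:u+65],None,fx=3,fy=3,interpolation=cv2.INTER_CUBIC);ims.append(im)
    gg=g.copy(); print(ringpose(p,gg))
cv2.imwrite("pics/"+n+".png",cv2.hconcat(ims)[:,:,::-1])
E
python3 look.py m5
```

```text
11.1 [ 0.5509 -0.1293  0.2315] [-0.2038 -0.1003 -2.889 ] [-0.0329 -0.008   0.0203] 0.01829243082164803
[[-0.0008  0.9997 -0.0238]
 [ 0.0002 -0.0238 -0.9997]
 [-1.     -0.0008 -0.0001]]
exp prong [0.5868 0.0749 0.2375]
(array([0.5883, 0.0736, 0.2367]), 112, np.float64(0.00152149118736424))
(array([0.5872, 0.0743, 0.2384]), 164, np.float64(0.0016128142335478893))
```

View pics/m5.png

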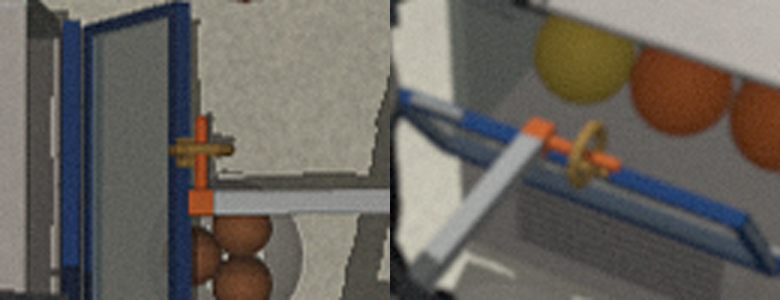

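apply_moves --deltas "-0.3 0 -0.35 0 0 0;-0.3 0 -0.35 0 0 0;-0.2 0 -0.4 0 0 0;-0.2 0 -0.4 0 0 0;-0.25 0 -0.45 0 0 0;0 0 0 0 0 0"

```text
t: 11.8
position: [0.5516, -0.1093, 0.2447]
ee_rot: [0.494, 0.506, 0.494, -0.506]
contact_force: [0.5, -0.1, -3.0]
gripper_width: 0.0184
```

```bash
python3 look.py m6 scene
```

```text
11.8 [ 0.5516 -0.1093  0.2447] [ 0.489  -0.0761 -3.0379] [-0.2384  0.0422 -0.0027] 0.01841682282973899
[[ 0.0004  0.9997 -0.0234]
 [ 0.0001 -0.0234 -0.9997]
 [-1.      0.0004 -0.0001]]
exp prong [0.5874 0.0949 0.2507]
(array([0.5869, 0.085 , 0.2457]), 204, np.float64(0.002955731792119735))
```

View pics/m6.png

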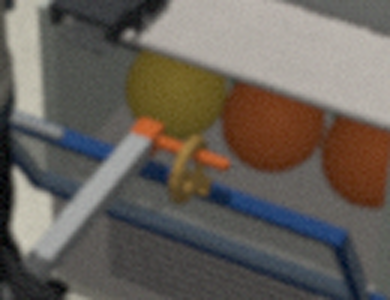

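apply_moves --deltas "-0.2 0 -0.47 0 0 0;-0.2 0 -0.47 0 0 0;-0.17 0 -0.47 0 0 0;-0.15 0 -0.49 0 0 0;-0.14 0 -0.49 0 0 0;-0.14 0 -0.49 0 0 0;0 0 0 0 0 0"

```text
t: 12.55
position: [0.5522, -0.0803, 0.2544]
ee_rot: [0.494, 0.506, 0.494, -0.506]
contact_force: [0.0, -1.0, -3.3]
gripper_width: 0.0178
```

```bash
python3 look.py m7 scene
```

```text
12.55 [ 0.5522 -0.0803  0.2544] [ 0.0035 -0.9944 -3.3176] [-0.2816  0.0501  0.0064] 0.01776066137667678
[[ 0.0002  0.9997 -0.0235]
 [ 0.0004 -0.0235 -0.9997]
 [-1.      0.0002 -0.0004]]
exp prong [0.588  0.1239 0.2605]
(array([0.5874, 0.1128, 0.2576]), 219, np.float64(0.00416551269185885))
```

View pics/m7.png

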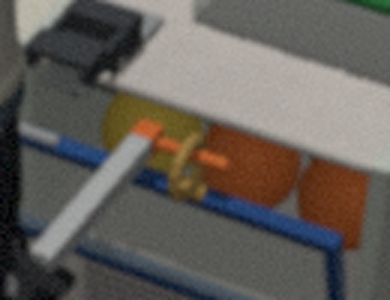

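apply_moves --deltas "-0.1 0 -0.37 0 0 0;-0.09 0 -0.37 0 0 0;-0.08 0 -0.37 0 0 0;-0.06 0 -0.38 0 0 0;0 0 0 0 0 0"

```text
t: 13.1
position: [0.5525, -0.0657, 0.2576]
ee_rot: [0.494, 0.506, 0.494, -0.506]
contact_force: [0.9, -0.8, -3.7]
gripper_width: 0.0181
```

apply_moves --deltas "-0.03 0 -0.2 0 0 0;-0.03 0 -0.2 0 0 0;0 0 0 0 0 0"

```text
t: 13.4
position: [0.5526, -0.062, 0.2581]
ee_rot: [-0.494, -0.506, -0.494, 0.506]
contact_force: [-0.2, -2.6, -5.4]
gripper_width: 0.0181
```

apply_moves --deltas "-0.03 0 -0.2 0 0 0;-0.02 0 -0.2 0 0 0;0 0 0 0 0 0"

```text
t: 13.7
position: [0.5527, -0.058, 0.2586]
ee_rot: [-0.494, -0.506, -0.494, 0.506]
contact_force: [0.2, -2.6, -4.6]
gripper_width: 0.018
```

apply_moves --deltas "-0.02 0 -0.2 0 0 0;-0.02 0 -0.2 0 0 0;0 0 0 0 0 0"

```text
t: 14.0
position: [0.5528, -0.0539, 0.259]
ee_rot: [0.494, 0.506, 0.494, -0.506]
contact_force: [-0.2, -2.4, -4.2]
gripper_width: 0.0182
```

apply_moves --deltas "0 0 -0.2 0 0 0;0 0 -0.1 0 0 0;0 0 0 0 0 0"

```text
t: 14.3
position: [0.5529, -0.051, 0.2591]
ee_rot: [0.494, 0.506, 0.494, -0.506]
contact_force: [-1.2, -3.0, -4.7]
gripper_width: 0.0184
```

apply_moves --deltas "0 0 -0.2 0 0 0;0 0 -0.1 0 0 0;0 0 0 0 0 0"

```text
t: 14.6
position: [0.553, -0.048, 0.2591]
ee_rot: [0.494, 0.506, 0.494, -0.506]
contact_force: [-0.4, -4.1, -4.0]
gripper_width: 0.018
```

```bash
python3 look.py m8 scene
```

```text
14.6 [ 0.553  -0.048   0.2591] [-0.4095 -4.0605 -4.042 ] [-0.8249  0.1236  0.0538] 0.0180489377211465
[[ 0.      0.9997 -0.0239]
 [ 0.0001 -0.0239 -0.9997]
 [-1.      0.     -0.0001]]
exp prong [0.5889 0.1562 0.2651]
(array([0.5888, 0.1444, 0.2635]), 177, np.float64(0.0027184928436938803))
```

View pics/m8.png

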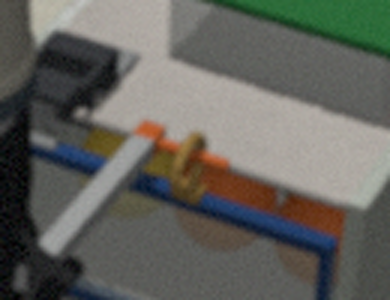

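apply_moves --deltas "0 0 -0.2 0 0 0;0 0 -0.1 0 0 0;0 0 0 0 0 0"

```text
t: 14.95
position: [0.553, -0.0451, 0.2591]
ee_rot: [0.494, 0.506, 0.494, -0.506]
contact_force: [-1.5, -4.0, -4.4]
gripper_width: 0.0178
```

apply_moves --deltas "0 0 -0.1 0 0 0;0 0 -0.1 0 0 0;0 0 0 0 0 0"

```text
t: 15.25
position: [0.5531, -0.0431, 0.2591]
ee_rot: [0.494, 0.506, 0.494, -0.506]
contact_force: [-0.4, -2.8, -5.1]
gripper_width: 0.018
```

apply_moves --deltas "0 0 -0.1 0 0 0;0 0 -0.1 0 0 0;0 0 0 0 0 0"

```text
t: 15.55
position: [0.5531, -0.0411, 0.2591]
ee_rot: [0.494, 0.506, 0.494, -0.506]
contact_force: [-0.3, -3.9, -4.7]
gripper_width: 0.0182
```

apply_moves --deltas "0 0 -0.1 0 0 0;0 0 -0.1 0 0 0;0 0 0 0 0 0"

```text
t: 15.85
position: [0.5531, -0.0398, 0.2591]
ee_rot: [-0.494, -0.506, -0.494, 0.506]
contact_force: [-1.7, -8.4, -4.5]
gripper_width: 0.0186
```

apply_moves --deltas "0 0 -0.1 0 0 0;0 0 -0.1 0 0 0;0 0 0 0 0 0"

```text
t: 16.15
position: [0.5531, -0.0384, 0.2591]
ee_rot: [-0.494, -0.505, -0.493, 0.507]
contact_force: [-1.0, -12.0, -3.9]
gripper_width: 0.0183
```

apply_moves --deltas "0 0 -0.1 0 0 0;0 0 -0.1 0 0 0;0 0 0 0 0 0"

```text
t: 16.45
position: [0.5531, -0.0358, 0.259]
ee_rot: [-0.494, -0.506, -0.494, 0.506]
contact_force: [-1.7, -7.0, -3.9]
gripper_width: 0.0179
```

apply_moves --deltas "0 0 -0.1 0 0 0;0 0 0 0 0 0"

```text
t: 16.65
position: [0.5531, -0.0346, 0.259]
ee_rot: [-0.494, -0.506, -0.494, 0.506]
contact_force: [-0.5, -5.8, -5.1]
gripper_width: 0.0179
```

apply_moves --deltas "0 0 -0.1 0 0 0;0 0 0 0 0 0"

```text
t: 16.85
position: [0.5532, -0.0334, 0.259]
ee_rot: [-0.494, -0.506, -0.494, 0.506]
contact_force: [-0.7, -4.2, -5.5]
gripper_width: 0.0181
```

apply_moves --deltas "0 0 -0.1 0 0 0;0 0 0 0 0 0"

```text
t: 17.05
position: [0.5533, -0.0322, 0.259]
ee_rot: [-0.494, -0.506, -0.494, 0.506]
contact_force: [-0.7, -3.4, -3.5]
gripper_width: 0.0181
```

apply_moves --deltas "0 0 -0.1 0 0 0;0 0 0 0 0 0"

```text
t: 17.25
position: [0.5535, -0.0309, 0.2592]
ee_rot: [0.494, 0.506, 0.494, -0.506]
contact_force: [-1.0, -3.2, -3.8]
gripper_width: 0.0182
```

apply_moves --deltas "0 0 -0.1 0 0 0;0 0 0 0 0 0"

```text
t: 17.45
position: [0.5536, -0.0298, 0.2592]
ee_rot: [0.494, 0.506, 0.494, -0.506]
contact_force: [-0.4, -1.4, -2.9]
gripper_width: 0.0182
```

apply_moves --deltas "0 0 -0.1 0 0 0;0 0 0 0 0 0"

```text
t: 17.65
position: [0.5536, -0.0288, 0.2592]
ee_rot: [0.494, 0.506, 0.494, -0.506]
contact_force: [0.8, -0.8, -3.5]
gripper_width: 0.0183
```

apply_moves --deltas "0 0 -0.1 0 0 0;0 0 0 0 0 0"

```text
t: 17.85
position: [0.5536, -0.0279, 0.2592]
ee_rot: [0.494, 0.506, 0.494, -0.506]
contact_force: [-0.2, 0.6, -3.4]
gripper_width: 0.0184
```

apply_moves --deltas "0 0 -0.1 0 0 0;0 0 0 0 0 0"

```text
t: 18.05
position: [0.5535, -0.0271, 0.2591]
ee_rot: [0.494, 0.506, 0.494, -0.506]
contact_force: [-0.2, -0.9, -3.1]
gripper_width: 0.018
```

```bash
python3 look.py m9
```

```text
18.05 [ 0.5535 -0.0271  0.2591] [-0.2335 -0.9104 -3.073 ] [-0.0401 -0.037  -0.0474] 0.01800711868907219
[[ 0.0001  0.9997 -0.024 ]
 [ 0.     -0.024  -0.9997]
 [-1.      0.0001 -0.    ]]
exp prong [0.5894 0.1771 0.2651]
(array([0.5887, 0.1632, 0.2642]), 117, np.float64(0.0016640320086159874))
(array([0.5903, 0.1614, 0.2632]), 157, np.float64(0.0021708986262963907))
```

View pics/m9.png

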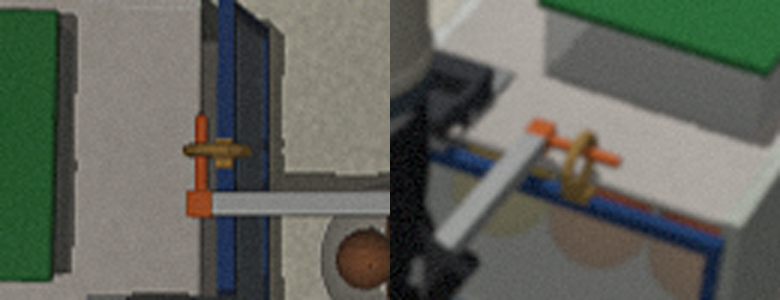

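apply_moves --deltas "0 0 -0.1 0 0 0;0 0 0 0 0 0"

```text
t: 18.35
position: [0.5535, -0.0263, 0.2591]
ee_rot: [-0.494, -0.506, -0.494, 0.506]
contact_force: [-1.3, -2.0, -2.3]
gripper_width: 0.0186
```

apply_moves --deltas "0 0 -0.1 0 0 0;0 0 0 0 0 0"

```text
t: 18.55
position: [0.5534, -0.0258, 0.2591]
ee_rot: [-0.494, -0.506, -0.494, 0.506]
contact_force: [-0.4, -5.4, -2.8]
gripper_width: 0.0179
```

apply_moves --deltas "0 0 -0.1 0 0 0;0 0 0 0 0 0"

```text
t: 18.75
position: [0.5534, -0.0254, 0.2591]
ee_rot: [-0.494, -0.505, -0.493, 0.507]
contact_force: [-0.7, -8.0, -3.1]
gripper_width: 0.0183
```

apply_moves --deltas "0 0 -0.1 0 0 0;0 0 0 0 0 0"

```text
t: 18.95
position: [0.5533, -0.0249, 0.2591]
ee_rot: [-0.495, -0.505, -0.493, 0.507]
contact_force: [-0.7, -11.0, -3.7]
gripper_width: 0.0186
```

apply_moves --deltas "0 0 -0.1 0 0 0;0 0 0 0 0 0"

```text
t: 19.15
position: [0.5533, -0.0243, 0.2591]
ee_rot: [-0.495, -0.505, -0.493, 0.507]
contact_force: [-0.2, -12.7, -2.0]
gripper_width: 0.0183
```

apply_moves --deltas "0 0 -0.1 0 0 0;0 0 0 0 0 0"

```text
t: 19.35
position: [0.5532, -0.024, 0.259]
ee_rot: [-0.495, -0.504, -0.493, 0.507]
contact_force: [-2.0, -16.2, -1.9]
gripper_width: 0.0185
```

apply_moves --deltas "0 0 0.3 0 0 0;0 0 0.3 0 0 0;0 0 0.3 0 0 0;0 0 0.3 0 0 0;0 0 0.2 0 0 0;0 0 0 0 0 0"

```text
t: 19.95
position: [0.5533, -0.0353, 0.2591]
ee_rot: [0.494, 0.506, 0.494, -0.506]
contact_force: [0.1, -0.2, -2.9]
gripper_width: 0.0185
```

```bash
python3 look.py m10
```

```text
19.95 [ 0.5533 -0.0353  0.2591] [ 0.0726 -0.1817 -2.8753] [ 0.0477  0.0013 -0.0064] 0.018541511750257818
[[-0.0001  0.9997 -0.0241]
 [ 0.0001 -0.0241 -0.9997]
 [-1.     -0.0001 -0.0001]]
exp prong [0.5892 0.1689 0.2651]
(array([0.5904, 0.1671, 0.2619]), 96, np.float64(0.0015384181881848938))
(array([0.5902, 0.1672, 0.2639]), 133, np.float64(0.002050999900085539))
```

View pics/m10.png

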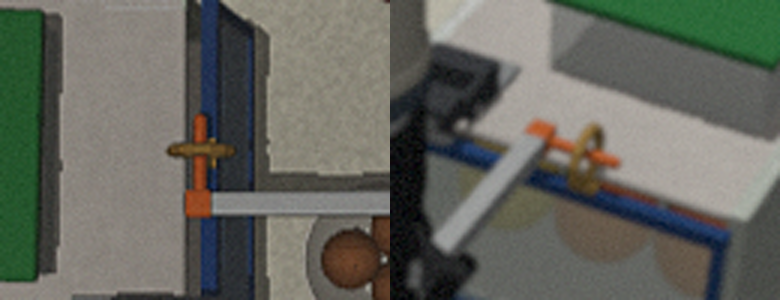

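apply_moves --deltas "0 -0.8 0 0 0 0;0 -0.8 0 0 0 0;0 -0.8 0 0 0 0;0 -0.6 0 0 0 0;0 -0.4 0 0 0 0;0 -0.1 0 0 0 0;0 0 0 0 0 0"

```text
t: 20.75
position: [0.5183, -0.0344, 0.2592]
ee_rot: [0.494, 0.506, 0.494, -0.506]
contact_force: [-0.6, -0.3, -2.6]
gripper_width: 0.0182
```

```bash
python3 look.py m11
```

```text
20.75 [ 0.5183 -0.0344  0.2592] [-0.55   -0.2745 -2.6251] [0.0232 0.0151 0.0183] 0.018203597869713446
[[ 0.0004  0.9997 -0.024 ]
 [-0.     -0.024  -0.9997]
 [-1.      0.0004 -0.    ]]
exp prong [0.5542 0.1698 0.2652]
(array([0.5851, 0.1645, 0.2609]), 26, np.float64(0.002292776646700808))
(array([0.5841, 0.1636, 0.2645]), 43, np.float64(0.011820106050109679))
```

View pics/m11.png

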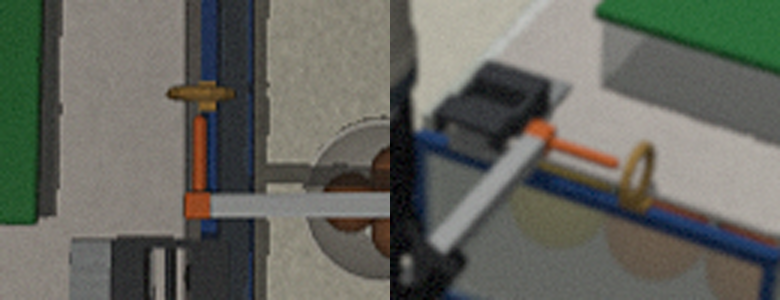

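apply_moves --deltas "0 0 2 0 0 0;0 0 3 0 0 0;0 0 3 0 0 0;0 0 3 0 0 0;0 1 3 0 0 0;0 1.5 3 0 0 0;0 1.5 3 0 0 0;0 0.5 3 0 0 0;0 0 3 0 0 0;0 0 2 0 0 0;0 0 0 -0.048 0 0;0 0 0 0 0 0;0 0 0 0 0 0"

```text
t: 22.15
position: [0.5565, -0.315, 0.2589]
ee_rot: [0.506, 0.494, 0.506, -0.494]
contact_force: [-0.8, -0.1, -2.6]
gripper_width: 0.0182
```

```bash
cat > pole.py <<'E'
from st import *
s,R=st()
t=capture("top");c=capture("scene")
for p in(t,c):
    m=cut_out("pole",p)[0]["region"]
    k=cloud(p,m);k=k[(abs(k[:,2]-s["position"][2]-.01)<.03)&(abs(k[:,0]-s["position"][0])<.022)];kk=k[(abs(k[:,1]-s["position"][1])>.06)]
    print("pole",len(kk),np.polyfit(kk[:,1]-s["position"][1],kk[:,0],1),np.polyfit(kk[:,1]-s["position"][1],kk[:,2],1),k[:,1].min(),k[:,1].max())
save(c,"s12");save(t,"t12")
E
python3 pole.py
```

```text
22.15 [ 0.5565 -0.315   0.2589] [-0.8342 -0.1198 -2.6219] [-0.0758 -0.008   0.0145] 0.018188005148476207
[[-0.0003  0.9997  0.0229]
 [ 0.0004  0.0229 -0.9997]
 [-1.     -0.0002 -0.0004]]
pole 716 [0.0032 0.5544] [-0.0026  0.2708] -0.31036371630904924 -0.10347787618301447
pole 3310 [-0.0206  0.5588] [-0.001   0.2707] -0.526532910309014 -0.10214355518920096
```

View pics/t12.png

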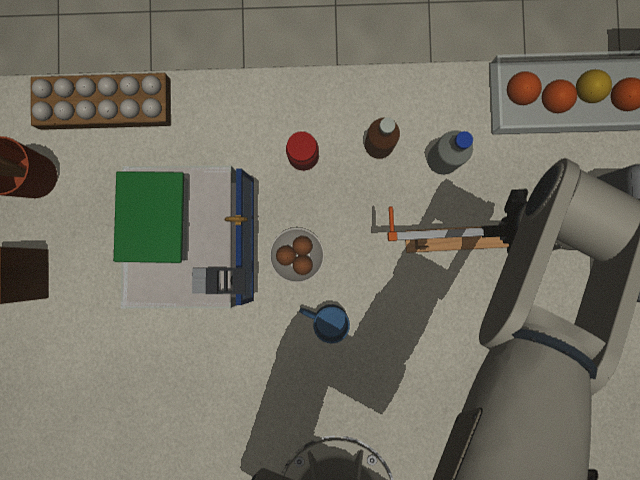

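View pics/s12.png

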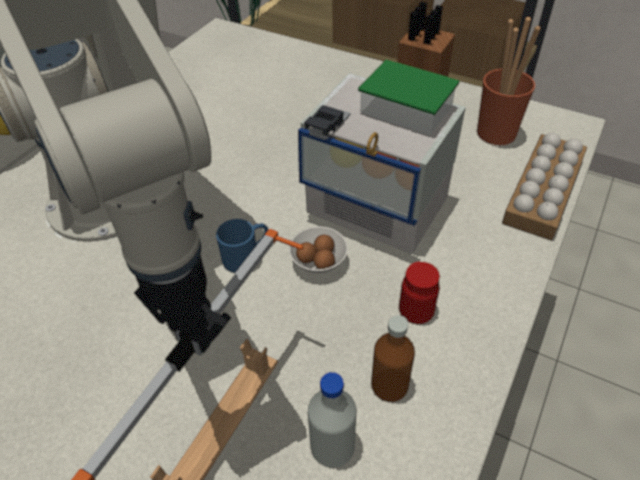

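apply_moves --deltas "2 0 0.3 0 0 0;3 0 0 0 0 0;3 0 0 0 0 0;3 0 0 0 0 0;2.5 0 0 0 0 0;1.5 0 0 0 0 0;0 0 0 0 0 0;0 0 0 0 0 0"

```text
t: 23.15
position: [0.5572, -0.3185, 0.1099]
ee_rot: [0.506, 0.494, 0.506, -0.494]
contact_force: [1.6, -0.7, -2.7]
gripper_width: 0.0182
```

```bash
sed -i 's/12"/13"/g' pole.py; python3 pole.py;python3 -c "
import cv2;a=cv2.imread('pics/s13.png')[270:480,120:360];cv2.imwrite('pics/s13c.png',cv2.resize(a,None,fx=2.6,fy=2.6))"
```

```text
23.15 [ 0.5572 -0.3185  0.1099] [ 1.5558 -0.6692 -2.6951] [ 0.005  -0.0302  0.0032] 0.018236142543070884
[[ 0.0008  0.9997  0.0241]
 [-0.0004  0.0241 -0.9997]
 [-1.      0.0007  0.0004]]
pole 576 [0.0076 0.5545] [-0.0033  0.1217] -0.3102077544608119 -0.10653251685649284
pole 1568 [-0.02    0.5596] [-0.0005  0.1227] -0.46383222672002294 -0.10992611153968948
```

View pics/s13c.png

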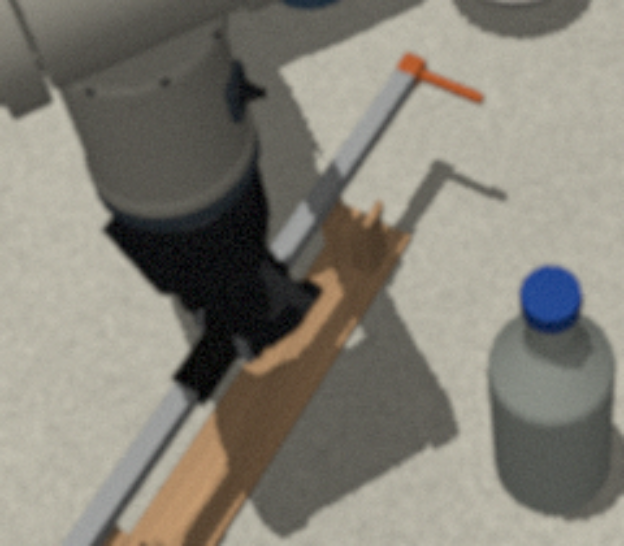

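apply_moves --deltas "1.5 0 0 0 0 0;1.5 0 0 0 0 0;1 0 0 0 0 0;1 0 0 0 0 0;0.5 0 0 0 0 0;0.3 0 0 0 0 0;0 0 0 0 0 0;0 0 0 0 0 0"

```text
t: 24.15
position: [0.5569, -0.3186, 0.0513]
ee_rot: [0.506, 0.494, 0.506, -0.494]
contact_force: [-0.6, -0.0, -2.7]
gripper_width: 0.0185
```

apply_moves --deltas "0.1 0 0 0 0 0;0 0 0 0 0 0"

```text
t: 24.35
position: [0.557, -0.3186, 0.0507]
ee_rot: [0.506, 0.494, 0.506, -0.494]
contact_force: [-1.0, 0.6, 3.2]
gripper_width: 0.0179
```

apply_moves --deltas "0.05 0 0 0 0 0;0 0 0 0 0 0"

```text
t: 24.55
position: [0.557, -0.3186, 0.0507]
ee_rot: [0.506, 0.494, 0.506, -0.494]
contact_force: [-3.1, 1.5, 8.3]
gripper_width: 0.018
```

Seated at the same height as at the grasp. Releasing.

apply_moves --deltas "-0.05 0 0 0 0 0;0 0 0 0 0 0;0 0 0 0 0 0;0 0 0 0 0 0;0 0 0 0 0 0;0 0 0 0 0 0" --fingers 5.5

```text
t: 25.15
position: [0.5566, -0.3184, 0.05]
ee_rot: [0.506, 0.494, 0.506, -0.494]
contact_force: [0.2, -1.1, -0.5]
gripper_width: 0.055
```

apply_moves --deltas "-1 0 0 0 0 0;-2 0 0 0 0 0;-3 0 0 0 0 0;-3 0 0 0 0 0;-4 0 0 0 0 0;-4 -2 0 0 0 0;-4 -4 0 0 0 0;0 -4 0 0 0 0;0 -4 0 0 0 0;0 0 0 0 0 0"

```text
t: 26.15
position: [0.4171, -0.3211, 0.2564]
ee_rot: [0.505, 0.494, 0.506, -0.495]
contact_force: [0.6, 0.0, 0.1]
gripper_width: 0.0551
```

```bash
python3 - <<'E'
from st import *
st()
t=capture("top");c=capture("scene");save(t,"t14");save(c,"s14")
for p in(t,c):
    m=cut_out("pole",p)
    k=cloud(p,m[0]["region"]);k=k[(k[:,2]>.056)&(k[:,2]<.08)]
    q=k[k[:,0]<.57];print(len(k),np.polyfit(q[:,1],q[:,0],1),np.polyfit(q[:,1],q[:,2],1),k[:,1].min(),k[:,1].max())
    sl=k[abs(k[:,1]+.32)<.04];
    if len(sl):print(np.percentile(sl[:,0],[5,50,95]),np.median(sl[:,2]))
    hinge=np.array([.5885,.165,.264]);print(ringpose(p,hinge))
E
```

```text
26.15 [ 0.4171 -0.3211  0.2564] [0.5799 0.0106 0.1101] [-0.0084  0.0018  0.0301] 0.05514256229945287
[[-0.0014  0.9997  0.0224]
 [ 0.      0.0224 -0.9997]
 [-1.     -0.0014 -0.    ]]Traceback (most recent call last):
  File "<stdin>", line 7, in <module>
    raise TypeError("expected non-empty vector for x")
TypeError: expected non-empty vector for x
```

View pics/s14.png

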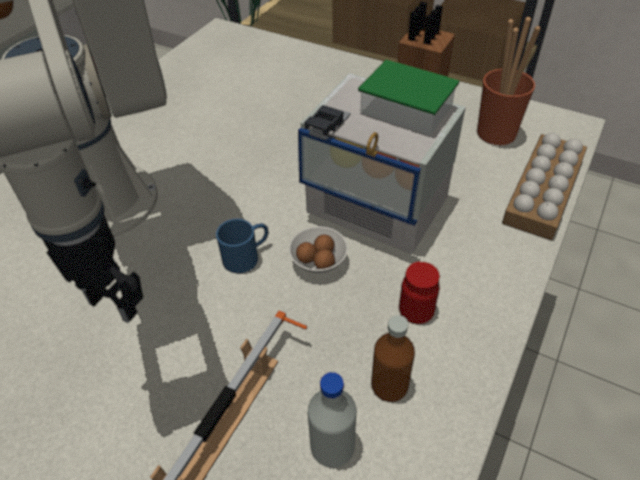

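View pics/t14.png

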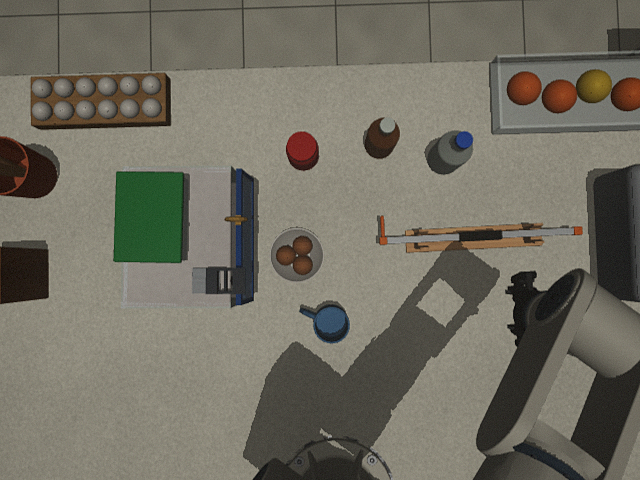

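```bash
python3 - <<'E'
from st import *
t=capture("top");c=cloud(t,np.ones((480,640),bool))
k=c[(c[:,2]>.057)&(c[:,2]<.078)&(abs(c[:,0]-.556)<.02)&(c[:,1]<-.09)&(c[:,1]>-.56)]
sl=k[abs(k[:,1]+.32)<.035];print(np.percentile(sl[:,0],[5,50,95]),np.median(sl[:,2]),k[:,1].min(),k[:,1].max(),np.polyfit(k[:,1],k[:,0],1),np.polyfit(k[:,1],k[:,2],1))
print(ringpose(t,np.array([.5885,.165,.264])))
finish_job()
E
```

```text
[0.5492 0.5581 0.5672] 0.06557326591239566 -0.5332895021827783 -0.10752894492034491 [-0.0179  0.5526] [-0.0017  0.0632]
(array([0.5876, 0.1652, 0.2644]), 122, np.float64(0.0016799600762397986))
the job is handed in; nothing more can be done
```

The job is done and handed in at about 26 s of the 64 s allowed. The flap is shut and holding by itself, and the pole is back in both forks of its rest.

- **Closing the flap:** I put the prong through the ring with the flap at about 0.59 rad and swung it up along its arc. The force climbed to about 12 N at the roller and then gave way. I pushed on to about 16 N against the buffer. That was the highest reading at the wrist, and I only read it at the end of each short move.
- **Unhooking:** I withdrew the prong sideways and backed the pole away from the flap before returning it.

**Last checks:**
- **Flap:** the ring read y = 0.165 m, z = 0.264 m, a lean of about −0.04 rad, and it stayed there after unhooking.
- **Pole:** the sleeve centre was at x = 0.558 m and about 66 mm high on top, within 2 mm of where it lay at the start. It is level to within 0.002 rad. The line fit differed from the start by 0.007 rad, inside the tolerance.
- **Surroundings:** the bystanders look unmoved in the last pictures. I did not measure them again.

**What failed or disagreed:**
- One check script stopped because the pole detection left no usable points. I measured the pole from raw depth instead.
- While pushing, the image fit put the prong up to 16 mm from the ring's centre, although only about 10 mm is physically possible. I took that as a camera error, since the ring was partly hidden. With the pole backed off, the two agreed to about 3 mm.

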